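Lock the lid of the paint storage box

ROBOT

A 7-joint arm with a two-finger parallel gripper is mounted at the origin on a cart in front of the work surface, level with it; the furniture and walls round the work are solid. World frame = base frame: x ahead of the robot, y to its left, z up, the work surface at z = 0. Lengths are in m, angles in rad, forces in N, time in s.
With the tool pointing down it reaches from about 0.35 to 0.9 m from the base axis. Payload 8.1 kg.
Tool frame: the origin (TCP) lies at the very end of the fingers, on their centre line; the grasp point (between the pads) lies 19 mm behind it (arm.grasp_offset is the distance from the TCP to the grasp point, in m); z points along the fingers, y is the direction in which the jaws open and shut (so a half turn about z gives the same grasp; the last joint's range is limited). The gripper opens to 92 mm and grips with 3 to 60 N. Pads are 19 mm wide; open, the fingers measure 130 mm over their backs; the gripper's body (75 mm by 190 mm) begins 47 mm behind the grasp point.
Start: joints at [1.011, 0.434, 0.025, 1.573, -0.012, 1.134, -0.075], TCP at [0.276, -0.561, 0.227] pointing down, gripper open.
Joint ranges: [-2.62, 2.62], [-0.44, 2.09], [-1.27, 1.32], [0.08, 2.57], [-1.32, 4.46], [0.12, 2], [-2.74, 2.74]. Speed limits (rad/s): [2.22, 2.22, 3.01, 3.01, 3.14, 3.14, 3.14].

INTERFACE

Orientations are given as a rotation vector (axis times angle).
In Python, from cell import arm, eyes, workorder gives the robot as it stands.
- The arm moves only by the shell command python3 -m inch 'ROWS' [FORCE]. ROWS is JSON, a list that holds one entry, the list of rows, each a list of 5 numbers: the closure, from 0 (fully open) to 1 (shut), then the shift along the tool's x, y, z in mm, then the turn about the tool's z in degrees. A call has 1 to 12 rows; each row shifts and turns the pose as measured when the row begins, along the tool's axes as they then stand; what a row does not reach is not made up. A row lasts 1/10 s, in which the tool goes at most 50 mm and 8.59 degrees, less where a joint would pass 70% of its speed; a pose out of reach is approached as far as the arm can. A call with a gripper value outside its range is refused whole. The fingers move at their own pace and stop on an object; FORCE is the grip in N (left out, the last holds). Time passes only in rows, so rows that do not move let the fingers close. It gives the time, the measured TCP pose, the force and the opening at its end, in the units of the state.
- arm.observe(): the state, without advancing time (a new reading comes with each control period).
- eyes.get_image(name): name is "side" or "top"; returns a dict with "frame" (384x512x3 uint8, blue, green, red), "intrinsics" (3x3 intrinsics, pixels), "rvec" (rotation vector, rad) and "tvec" (3), from world to camera coordinates, as OpenCV has them. Camera axes: x right, y down, z forward; pixel columns grow to the right and rows downward; lengths in m; the calibration is good to about 2 mm. A picture is of the moment at which its call begins. There is no depth.
- workorder.sign_off(): hands the job in, once; it reports no verdict.
The state is a dict: "clock": time; "joints": joint angles; "dq": joint speeds; "joint_efforts": joint torques, N m; "position": TCP position; "ee_rot": TCP orientation; "force": force on the tool from outside, world axes, zero at the start; "ft_torque": the same for the moment, N m; "width": opening from 0.0 (shut) to 1.0 (fully open).
Only numpy, scipy, OpenCV 4.12 (cv2) and the standard library are available. Lean on these libraries where they do the work, as an engineer would, in place of code of your own. Each camera call takes 0.05 s, during which the arm holds its last target.

TASK

Lock the lid of the larger storage box, the white one with a grey clip on each of its four sides (not the small one with two clips): flip all four clips down, one after the other, until each lies flat against the side of the box.

Things in the scene. Friction and masses are not known exactly. Their poses are not given: they have to be found in the camera images.
- clip_near (a point): Clip on the larger box's side facing the robot. As with all four, the point is the middle of its hinge line, which stays put; y runs level along the hinge, -z from hinge to free edge, x out of the outer face. Down (locked): z up, x level out from the box. Open: swung outward and up about y, 70 to 100 degrees at the start. Level outward direction: y cross world up.
- clip_far (a point): Clip on the side away from the robot; point and axes as clip_near. Each clip is a plain grey flap 46 mm wide, 34 mm from hinge to free edge, 3 mm thick, with a 4 mm lip along the free edge on the outer face. Stiff hinge: it stays where left, turns under 1 to 2 N near the free edge, and stops hard when straight down.
- clip_left (a point): Clip on the robot's left end; point and axes as clip_near, size as clip_far. The box: white body 105 x 150 mm, 80 mm high with its flat grey lid, fixed to the worktop. Near and far clips are on its 150 mm sides, left and right ones on its 105 mm ends. A loose spanner 8 mm thick lies on the lid.
- clip_right (a point): Clip on the robot's right end; point and axes as clip_near, size as clip_far. All four hinges are 71 mm above the worktop, 5 mm out from the box's side and midway along it. Jars and bottles up to 84 mm high stand off the box's corners, none in front of a clip.

How it is judged:
By the outcome, as a careful person would: the job done as asked, in the order asked, and still so for the second after the job is handed in, with the robot touching nothing.
It also fails if it takes over 45 s, if anything falls off the work surface, if the arm or the gripper's body presses on something with over 40 N, if the wrist force passes 120 N, or if a joint passes its speed limit or range.

## Working session

There is one attempt and no reset: what is moved stays moved. The work goes in short steps, Python scripts to look and compute and a shell command to move; the robot and the scene stay as the last step left them, time stands still between calls to the robot, and variables do not carry over. Pictures are saved under pics/ and viewed, and the job is handed in when it is done.

```bash
ls; mkdir -p pics
cat > h.py <<'E'
import numpy as np,cv2
from cell import arm,eyes,workorder
def snap(n,out,crop=None,s=1):
    d=eyes.get_image(n);f=d["frame"]
    np.savez(f"pics/{n}_cal.npz",K=d["intrinsics"],r=d["rvec"],t=d["tvec"])
    cv2.imwrite(f"pics/{out}_raw.png",f)
    if crop: x0,y0,x1,y1=crop; f=f[y0:y1,x0:x1]
    f=cv2.resize(f,None,fx=s,fy=s,interpolation=cv2.INTER_CUBIC);cv2.imwrite(f"pics/{out}.png",f)
def cal(n):
    c=np.load(f"pics/{n}_cal.npz");return c["K"].astype(float),np.array(c["r"],float).reshape(3,1),np.array(c["t"],float).reshape(3,1)
def onplane(n,uv,z):
    K,r,t=cal(n);R=cv2.Rodrigues(r)[0];d=R.T@np.linalg.inv(K)@np.array([uv[0],uv[1],1.]);c=(-R.T@t).ravel()
    return c+d*(z-c[2])/d[2]
def proj(n,p):
    K,r,t=cal(n);return cv2.projectPoints(np.array(p,float).reshape(-1,1,3),r,t,K,None)[0].reshape(-1,2)
E
python3 - <<'E'
from h import *
np.set_printoptions(precision=3,suppress=True)
snap("top","t0",None,1.5);snap("side","s0",None,1.5)
for n in("top","side"):
    K,r,t=cal(n);R=cv2.Rodrigues(r)[0];print(n,K,(-R.T@t).ravel(),R)
print(arm.observe())
E
```

```text
pics
top [[377.519   0.    258.87 ]
 [  0.    377.519 193.119]
 [  0.      0.      1.   ]] [0.501 0.226 0.956] [[ 0.02  -0.999  0.027]
 [-0.998 -0.021 -0.054]
 [ 0.055 -0.026 -0.998]]
side [[462.159   0.    263.128]
 [  0.    462.159 190.293]
 [  0.      0.      1.   ]] [ 0.481 -0.558  0.5  ] [[ 0.996 -0.083  0.025]
 [-0.016 -0.456 -0.89 ]
 [ 0.085  0.886 -0.456]]
{'clock': 0.1, 'joints': array([ 1.011,  0.435,  0.025,  1.574, -0.012,  1.134, -0.075]), 'dq': array([ 0.001, -0.003,  0.001, -0.004,  0.001, -0.001, -0.   ]), 'joint_efforts': array([  0.003, -66.914,   0.988, -31.515,  -0.061,   0.037,   0.   ]), 'position': array([ 0.275, -0.561,  0.226]), 'ee_rot': array([-3.059, -0.711,  0.001]), 'force': array([-0.415,  0.17 , -0.254]), 'ft_torque': array([ 0.033, -0.025, -0.017]), 'width': 0.9954131607106267}
```

View pics/t0.png

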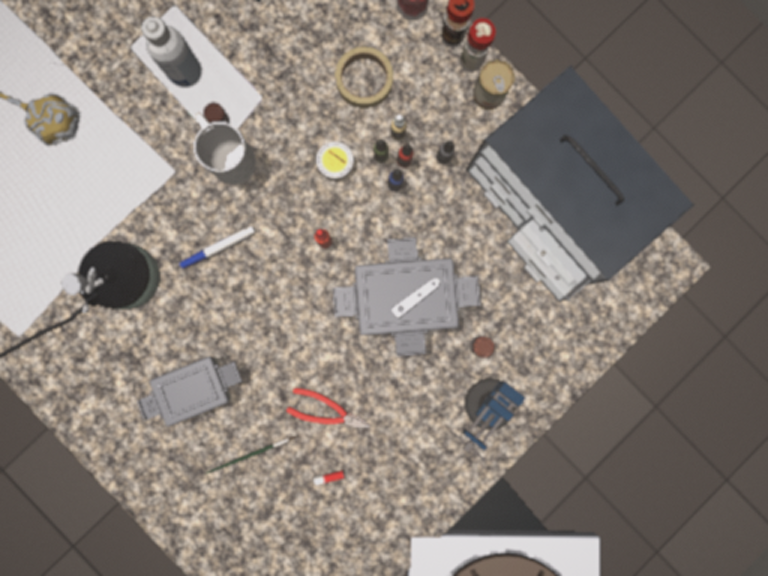

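View pics/s0.png

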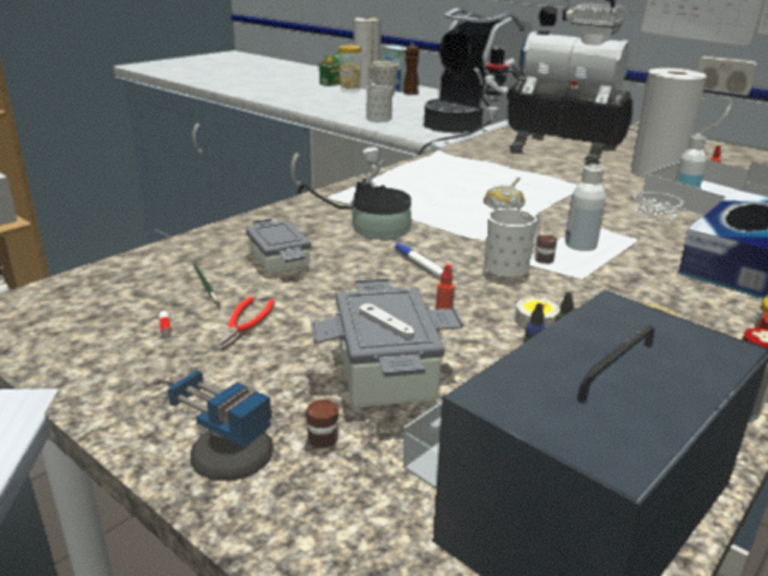

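Run:
```python
from h import *
f=cv2.imread("pics/t0_raw.png")[140:260,205:335];cv2.imwrite("pics/t1.png",cv2.resize(f,None,fx=6,fy=5*1.2/1.2 if 0 else 5,interpolation=cv2.INTER_CUBIC))
f=cv2.imread("pics/s0_raw.png")[170:310,190:320];cv2.imwrite("pics/s1.png",cv2.resize(f,None,fx=4,fy=4,interpolation=cv2.INTER_CUBIC))
```

```text
(no output)
```

View pics/t1.png

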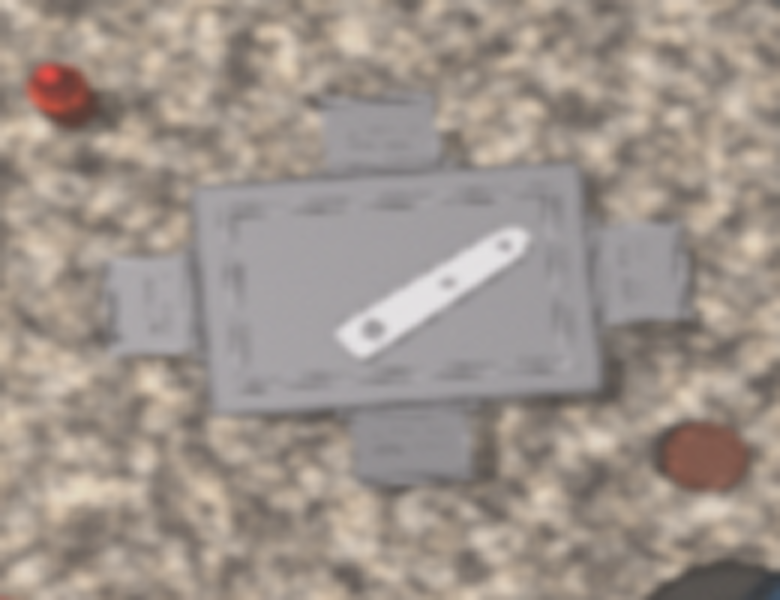

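View pics/s1.png

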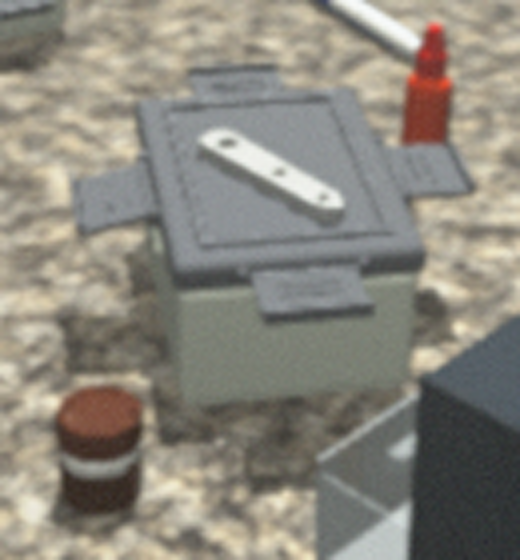

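Run:
```python
from h import *
np.set_printoptions(precision=4,suppress=True)
c=[(197,186),(580,167),(602,388),(215,412)]
P=np.array([onplane("top",(205+u/6,140+v/5),.08) for u,v in c])[:,:2];print(P)
TL,TR,BR,BL=P
# far-left, far-right, near-right, near-left
print([np.linalg.norm(P[i]-P[(i+1)%4]) for i in range(4)])
C=P.mean(0);a=(TL-TR+BL-BR);yaw=np.arctan2(a[1],a[0])-np.pi/2   # yaw of box: long axis ~ +y
b=(TL-BL+TR-BR);yaw2=np.arctan2(b[1],b[0]);print(C,np.degrees([yaw,yaw2]))
q=np.array([(355,410),(470,410),(325,165),(440,165),(205,258),(205,352),(595,230),(595,318)],float)
for i in range(4):
    m=np.mean([onplane("top",(205+u/6,140+v/5),.071)[:2] for u,v in q[2*i:2*i+2]],0);print(m)
# side view check
cs=[(140,100),(352,92),(422,262),(178,278)]
print(np.array([onplane("side",(190+u/4,170+v/4),.08) for u,v in cs]))
for n,(u,v) in dict(tb1=(470,170),tb2=(605,275),tray=(512,240),tray2=(560,298),jar=(482,346),red=(322,240),b1=(396,180),b2=(446,150),vise=(510,400)).items():
    print(n,onplane("top",(u/1.5,v/1.5),0.0),onplane("top",(u/1.5,v/1.5),0.15))
print(onplane("top",(485,155),.15),onplane('top',(320,183),.1))
```

```text
[[0.5853 0.2523]
 [0.5976 0.1033]
 [0.4945 0.0934]
 [0.4805 0.2429]]
[np.float64(0.1494319099396901), np.float64(0.10350153867613744), np.float64(0.15021529854923807), np.float64(0.10516716397673871)]
[0.5395 0.173 ] [5.0334 5.3059]
[0.4827 0.1661]
[0.5977 0.18  ]
[0.5303 0.2481]
[0.5481 0.0955]
[[0.4837 0.2412 0.08  ]
 [0.5882 0.2458 0.08  ]
 [0.6003 0.0906 0.08  ]
 [0.4977 0.0831 0.08  ]]
tb1 [0.7626 0.0641 0.    ] [0.7215 0.0895 0.15  ]
tb2 [ 0.5867 -0.1701  0.    ] [ 0.5733 -0.1081  0.15  ]
tray [ 0.6432 -0.0094  0.    ] [0.6209 0.0274 0.15  ]
tray2 [ 0.5457 -0.0925  0.    ] [ 0.5387 -0.0427  0.15  ]
jar [0.4617 0.0402 0.    ] [0.4679 0.0692 0.15  ]
red [0.6355 0.3145 0.    ] [0.6144 0.3006 0.15  ]
b1 [0.7418 0.191  0.    ] [0.704  0.1964 0.15  ]
b2 [0.7963 0.106  0.    ] [0.75   0.1247 0.15  ]
vise [ 0.372  -0.0082  0.    ] [0.3922 0.0285 0.15  ]
[ 0.6394 -0.2887  0.15  ] [0.5743 0.0638 0.1   ]
```

Run:
```python
from h import *
np.set_printoptions(precision=4,suppress=True)
def tri(a,b):
    Ps=[]
    for n in("top","side"):
        K,r,t=cal(n);Ps.append(K@np.hstack([cv2.Rodrigues(r)[0],t]))
    X=cv2.triangulatePoints(Ps[0],Ps[1],np.array(a,float).reshape(2,1)/1.5,np.array(b,float).reshape(2,1)/1.5)
    X=(X[:3]/X[3]).ravel();print(X,proj("top",X)*1.5,proj("side",X)*1.5)
tri((605,278),(443,395));tri((482,160),(610,293));tri((692,205),(635,465));tri((575,70),(765,350))
tri((512,240),(440,405));tri((560,298),(405,432))
# lid corners box
s=lambda u,v:((190+u/4)*1.5,(170+v/4)*1.5)
t=lambda u,v:((205+u/6)*1.5,(140+v/5)*1.5)
for a,b in zip([(215,412),(197,186),(580,167),(602,388)],[(140,100),(352,92),(422,262),(178,278)]): tri(t(*a),s(*b))
```

```text
[ 0.5673 -0.102   0.1644] [[604.9619 278.3186]] [[443.3718 394.9694]]
[0.7556 0.0682 0.1619] [[486.4993 144.7569]] [[596.2475 295.6526]]
[ 0.6751 -0.2169  0.1864] [[692.855  201.8564]] [[630.5693 465.9761]]
[ 0.8666 -0.0571  0.1702] [[575.3279  69.1869]] [[764.1246 350.3171]]
[0.6046 0.0104 0.0717] [[510.4917 257.5359]] [[458.4247 402.5485]]
[ 0.5417 -0.0612  0.0944] [[560.0259 297.7064]] [[404.6682 432.0156]]
[0.4825 0.2429 0.0791] [[361.2937 332.3366]] [[336.5006 292.4877]]
[0.5876 0.2522 0.0766] [[356.8872 264.5026]] [[415.9814 289.5619]]
[0.6008 0.102  0.0725] [[452.6887 258.5961]] [[441.8602 353.3604]]
[0.4966 0.0924 0.074 ] [[458.0637 325.0659]] [[350.5026 359.2505]]
```

```bash
cat >> h.py <<'E'
C=np.array([.540,.1695]);YAW=np.radians(5.2)
def where():
    o=arm.observe();R=cv2.Rodrigues(np.array(o["ee_rot"],float).reshape(3,1))[0]
    d=o["position"][:2]-C;u=np.array([np.cos(YAW),np.sin(YAW)]);v=np.array([-u[1],u[0]])
    toolyaw=np.degrees(np.arctan2(R[1,0],R[0,0]))-np.degrees(YAW)
    print("t %.2f box u %.1f v %.1f z %.1f mm yaw_rel %.1f tilt %.1f w %.2f"%(o["clock"],1e3*d@u,1e3*d@v,1e3*o["position"][2],toolyaw,np.degrees(np.arccos(-R[2,2])),o["width"]),"F uvz %.1f %.1f %.1f"%(o["force"][:2]@u,o["force"][:2]@v,o["force"][2]),"q",np.round(o["joints"],2))
E
python3 -m inch '[[[1,0,0,0,7],[1,0,0,0,7],[1,0,0,0,7],[1,0,0,0,0]]]'; python3 -c "from h import *;where()"
```

```text
clock: 0.5
position: [0.2747, -0.5595, 0.2241]
ee_rot: [-3.135, -0.121, 0.004]
force: [1.0, 0.1, -0.0]
width: 0.699
t 0.50 box u -330.3 v -701.9 z 224.1 mm yaw_rel -0.8 tilt 0.3 w 0.70 F uvz 1.0 0.0 -0.0 q [ 0.95  0.44  0.11  1.58 -0.05  1.13 -0.42]
```

```bash
python3 -m inch '[[[1,15,-45,0,0],[1,15,-45,0,0],[1,15,-45,0,0],[1,15,-45,0,0],[1,15,-45,0,0],[1,15,-45,0,0],[1,15,-45,0,0],[1,15,-45,0,0],[1,15,-45,0,0],[1,15,-45,0,0],[1,15,-45,0,0],[1,15,-45,0,0]]]'; python3 -c "from h import *;where()"
```

```text
clock: 1.7
position: [0.4013, 0.0095, 0.2229]
ee_rot: [3.135, 0.183, -0.006]
force: [1.3, -0.2, 0.4]
width: 0.003
t 1.70 box u -152.6 v -146.8 z 222.9 mm yaw_rel 1.5 tilt 0.2 w 0.00 F uvz 1.3 -0.4 0.4 q [ 0.15  0.1  -0.33  2.06  0.04  1.   -1.65]
```

```bash
python3 -m inch '[[[1,20,-42,10,1],[1,18,-42,20,0],[1,18,-40,30,0],[1,12,-20,25,0],[1,4,-4,5,0],[1,0,0,0,0]]]'; python3 -c "
from h import *;where();snap('side','s2',(160,120,360,300),4);snap('top','t2',(180,130,360,265),4)"
```

```text
clock: 2.3
position: [0.457, 0.1732, 0.1346]
ee_rot: [-3.133, -0.205, -0.004]
force: [0.1, -0.2, 0.1]
width: 0.005
t 2.30 box u -82.3 v 11.2 z 134.6 mm yaw_rel 2.3 tilt 0.2 w 0.00 F uvz 0.0 -0.3 0.1 q [-0.14  0.36 -0.41  1.99  0.19  0.83 -2.1 ]
```

View pics/s2.png

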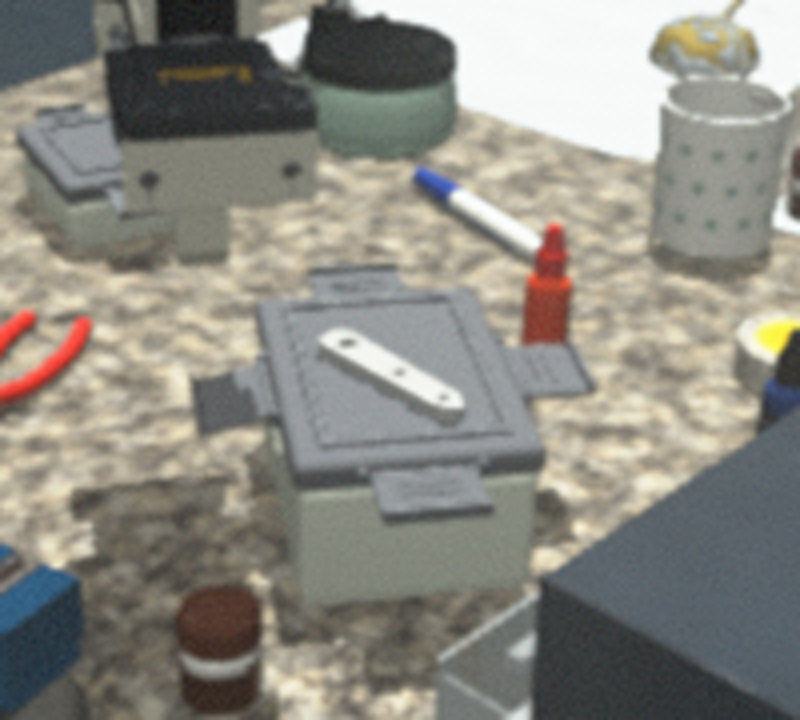

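View pics/t2.png

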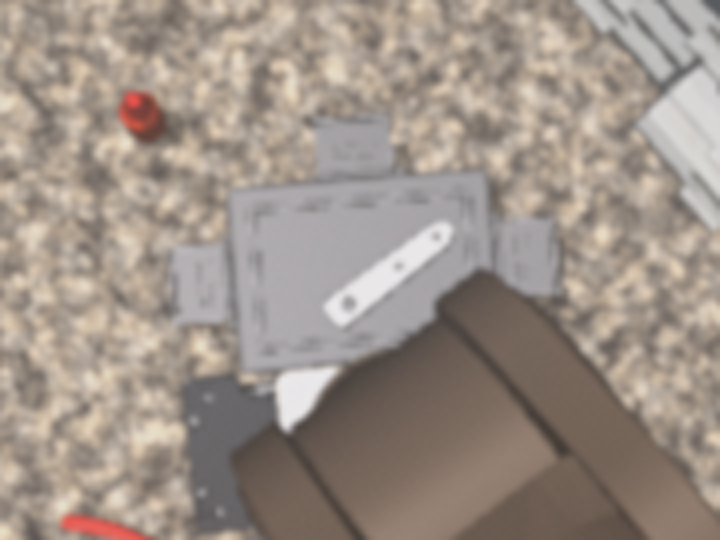

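```bash
python3 -c "
from h import *
p=arm.observe()['position'];print((proj('side',p)-[160,120])*4,(proj('side',p+[0.0,0,.066])-[160,120])*4)"
```

```text
[[199.02114369 262.32436568]] [[194.62982203 122.5641527 ]]
```

```bash
python3 -m inch '[[[1,0,11,15,2],[1,0,0,25,0],[1,0,0,20,0],[1,0,0,15,0],[1,0,0,10,0]]]'; python3 -c "from h import *;where()"
```

```text
clock: 2.9
position: [0.4641, 0.1536, 0.0564]
ee_rot: [-3.138, -0.131, -0.028]
force: [-1.3, 0.9, 2.7]
width: 0.003
t 2.90 box u -77.0 v -9.0 z 56.4 mm yaw_rel -0.4 tilt 1.0 w 0.00 F uvz -1.2 1.0 2.7 q [-0.16  0.46 -0.35  2.08  0.27  0.63 -2.19]
```

```bash
python3 -m inch '[[[1,0,-6,10,0],[1,0,0,4,0],[1,4,0,0,0]]]'; python3 -c "from h import *;where()"; python3 -m inch '[[[1,4,0,0,0],[1,4,0,0,0]]]'; python3 -c "from h import *;where()"
```

```text
clock: 3.2
position: [0.468, 0.1582, 0.0429]
ee_rot: [3.139, 0.128, 0.029]
force: [-1.7, -0.1, -0.9]
width: 0.004
t 3.20 box u -72.7 v -4.8 z 42.9 mm yaw_rel -0.5 tilt 1.1 w 0.00 F uvz -1.7 0.0 -0.9 q [-0.18  0.49 -0.34  2.07  0.29  0.6  -2.21]
clock: 3.4
position: [0.4732, 0.1583, 0.043]
ee_rot: [3.137, 0.13, 0.02]
force: [-20.3, 0.7, 13.3]
width: 0.008
t 3.40 box u -67.6 v -5.1 z 43.0 mm yaw_rel -0.4 tilt 0.8 w 0.01 F uvz -20.1 2.5 13.3 q [-0.18  0.5  -0.34  2.06  0.29  0.62 -2.2 ]
```

```bash
python3 -m inch '[[[1,-6,0,0,0],[1,-15,0,-10,0],[1,-10,0,-45,0],[1,0,0,-45,0],[1,0,0,-20,0]]]'; python3 -c "
from h import *;where();snap('side','s3',(190,150,340,285),5)"
```

```text
clock: 3.9
position: [0.439, 0.1553, 0.1647]
ee_rot: [3.135, 0.131, 0.013]
force: [1.7, 0.4, -1.1]
width: 0.003
t 3.90 box u -101.9 v -5.0 z 164.7 mm yaw_rel -0.4 tilt 0.5 w 0.00 F uvz 1.8 0.2 -1.1 q [-0.11  0.28 -0.42  2.01  0.16  0.88 -2.1 ]
```

View pics/s3.png

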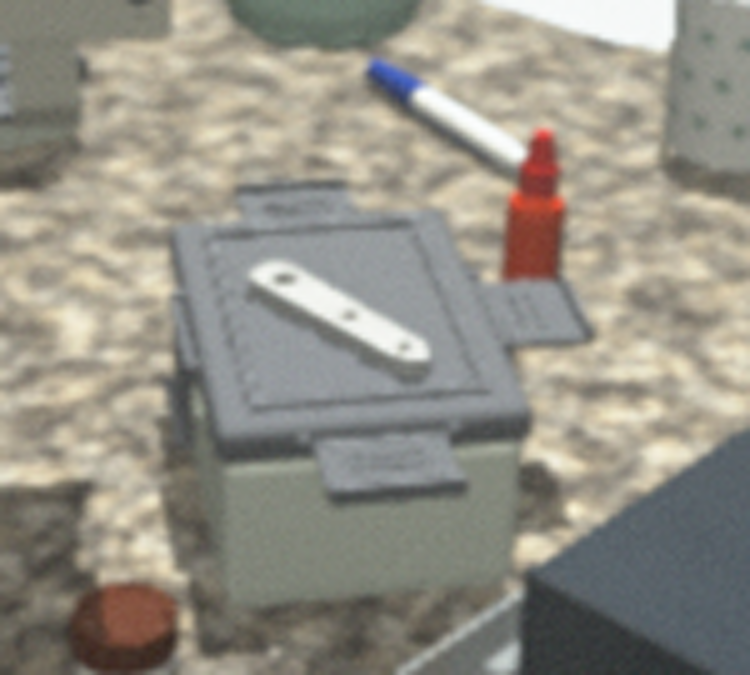

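```bash
python3 -m inch '[[[1,30,-2,0,0],[1,42,-2,0,0],[1,42,-1,0,0],[1,40,0,0,0],[1,25,0,0,0],[1,5,0,0,0],[1,0,0,0,0]]]'; python3 -c "
from h import *;where()"
```

```text
clock: 4.65
position: [0.6323, 0.1753, 0.1731]
ee_rot: [3.135, 0.129, 0.034]
force: [-0.6, -0.4, -0.3]
width: 0.007
t 4.65 box u 92.4 v -2.6 z 173.1 mm yaw_rel -0.5 tilt 1.3 w 0.01 F uvz -0.6 -0.3 -0.3 q [-0.13  0.55 -0.35  1.55  0.22  1.06 -2.03]
```

```bash
python3 -m inch '[[[1,-5,-2,30,0],[1,-4,0,35,0],[1,0,0,20,0],[1,0,0,15,0],[1,0,0,10,0]]]'; python3 -c "
from h import *;where()"
```

```text
clock: 5.15
position: [0.6218, 0.177, 0.063]
ee_rot: [3.137, 0.132, 0.04]
force: [0.1, -0.2, 3.2]
width: 0.003
t 5.15 box u 82.2 v 0.1 z 63.0 mm yaw_rel -0.4 tilt 1.5 w 0.00 F uvz 0.0 -0.2 3.2 q [-0.15  0.65 -0.32  1.69  0.28  0.83 -2.08]
```

```bash
python3 -m inch '[[[1,0,0,12,0],[1,-3,0,8,0],[1,-4,0,0,0],[1,-4,0,0,0]]]'; python3 -c "
from h import *;where()"
```

```text
clock: 5.55
position: [0.6135, 0.1765, 0.0426]
ee_rot: [-3.138, -0.132, -0.052]
force: [22.8, 2.1, -17.0]
width: 0.006
t 5.55 box u 73.9 v 0.3 z 42.6 mm yaw_rel -0.4 tilt 1.9 w 0.01 F uvz 22.9 0.0 -17.0 q [-0.16  0.66 -0.32  1.73  0.29  0.77 -2.1 ]
```

```bash
python3 -m inch '[[[1,-2,0,-2,0],[1,-1,0,0,0]]]'; python3 -c "
from h import *;where()";python3 -m inch '[[[1,6,0,0,0],[1,16,0,-5,0],[1,10,0,-40,0],[1,0,0,-45,0],[1,0,0,-25,0]]]'; python3 -c "
from h import *;where();snap('side','s4',(190,150,340,285),5)"
```

```text
clock: 5.75
position: [0.6142, 0.1769, 0.0461]
ee_rot: [-3.136, -0.131, -0.065]
force: [2.3, -0.1, -1.4]
width: 0.0
t 5.75 box u 74.6 v 0.7 z 46.1 mm yaw_rel -0.4 tilt 2.4 w 0.00 F uvz 2.3 -0.3 -1.4 q [-0.16  0.65 -0.32  1.73  0.29  0.77 -2.11]
clock: 6.25
position: [0.6385, 0.178, 0.1622]
ee_rot: [3.138, 0.133, 0.046]
force: [0.3, 1.1, -0.2]
width: 0.003
t 6.25 box u 98.9 v -0.5 z 162.2 mm yaw_rel -0.4 tilt 1.7 w 0.00 F uvz 0.4 1.1 -0.2 q [-0.13  0.56 -0.35  1.56  0.23  1.04 -2.03]
```

View pics/s4.png

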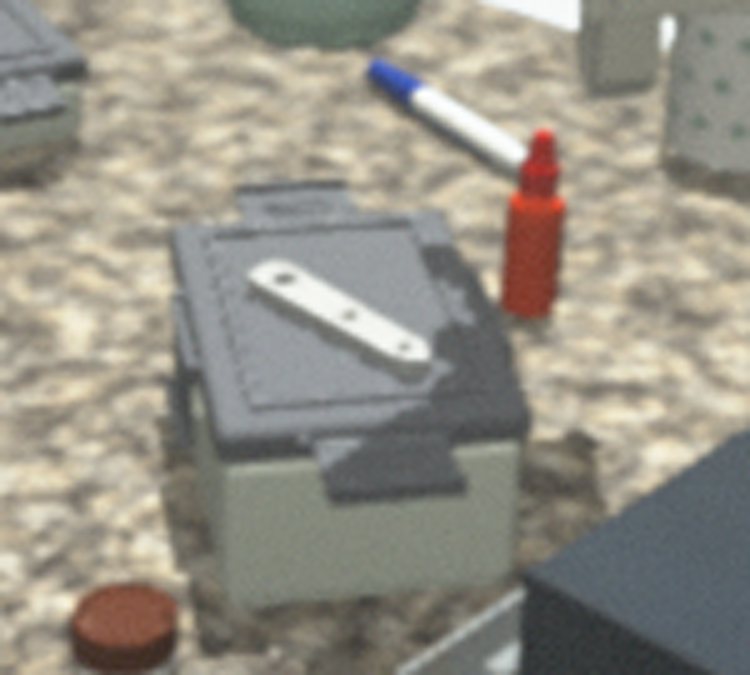

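```bash
python3 -m inch '[[[1,0,0,0,-8],[1,0,0,0,-8],[1,0,0,0,-8],[1,0,0,0,-8],[1,0,0,0,-8],[1,0,0,0,-8],[1,0,0,0,-8],[1,0,0,0,-8],[1,0,0,0,-8],[1,0,0,0,-8],[1,0,0,0,-8],[1,0,0,0,-2]]]'; python3 -c "
from h import *;where()"
```

```text
clock: 7.5
position: [0.6376, 0.1776, 0.1689]
ee_rot: [2.033, 2.364, 0.03]
force: [-0.2, 0.0, -0.4]
width: 0.006
t 7.50 box u 98.0 v -0.8 z 168.9 mm yaw_rel 93.4 tilt 1.8 w 0.01 F uvz -0.2 0.0 -0.4 q [ 0.1   0.64 -0.74  1.53  0.48  1.13 -0.59]
```

```bash
python3 -m inch '[[[1,20,-30,0,3],[1,35,-35,0,0],[1,35,-28,0,0],[1,16,-6,0,0],[1,2,0,0,0],[1,0,0,0,0]]]'; python3 -c "
from h import *;where();snap('top','t5',(180,130,360,265),4)"
```

```text
clock: 8.1
position: [0.5243, 0.2733, 0.1642]
ee_rot: [2.099, 2.306, 0.025]
force: [1.0, 0.6, -0.3]
width: 0.004
t 8.10 box u -6.3 v 104.8 z 164.2 mm yaw_rel 90.2 tilt 1.6 w 0.00 F uvz 1.0 0.5 -0.3 q [-0.06  0.54 -0.76  1.71  0.45  1.05 -0.88]
```

View pics/t5.png

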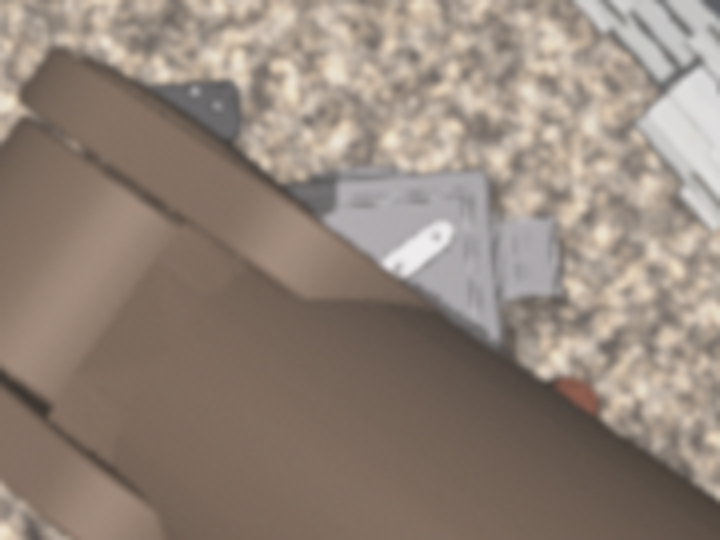

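```bash
python3 -m inch '[[[1,0,4,25,0],[1,0,4,35,0],[1,0,0,25,0],[1,0,0,12,0],[1,0,0,8,0]]]'; python3 -c "
from h import *;where()"
```

```text
clock: 8.65
position: [0.5442, 0.2704, 0.0596]
ee_rot: [2.11, 2.292, 0.038]
force: [0.2, 3.4, 3.1]
width: 0.005
t 8.65 box u 13.3 v 100.1 z 59.6 mm yaw_rel 89.5 tilt 2.0 w 0.00 F uvz 0.5 3.3 3.1 q [-0.1   0.67 -0.68  1.78  0.57  0.86 -0.97]
```

```bash
python3 -m inch '[[[1,0,-6,8,0],[1,0,-2,8,0],[1,-3,0,0,0],[1,-4,0,0,0]]]'; python3 -c "
from h import *;where()"
```

```text
clock: 9.05
position: [0.5386, 0.2694, 0.0429]
ee_rot: [2.113, 2.299, 0.056]
force: [-0.4, 17.0, -6.6]
width: 0.002
t 9.05 box u 7.6 v 99.6 z 42.9 mm yaw_rel 89.6 tilt 2.3 w 0.00 F uvz 1.2 16.9 -6.6 q [-0.1   0.68 -0.67  1.81  0.59  0.81 -0.98]
```

```bash
python3 -m inch '[[[1,-3,0,-2,0],[1,-1,0,-1,0]]]'; python3 -c "
from h import *;where();snap('side','s6',(190,150,340,285),5)"
```

```text
clock: 9.25
position: [0.5374, 0.2698, 0.0454]
ee_rot: [2.113, 2.307, 0.064]
force: [0.4, 3.4, -1.5]
width: 0.001
t 9.25 box u 6.5 v 100.1 z 45.4 mm yaw_rel 89.9 tilt 2.5 w 0.00 F uvz 0.7 3.4 -1.5 q [-0.1   0.68 -0.68  1.81  0.58  0.81 -0.98]
```

View pics/s6.png

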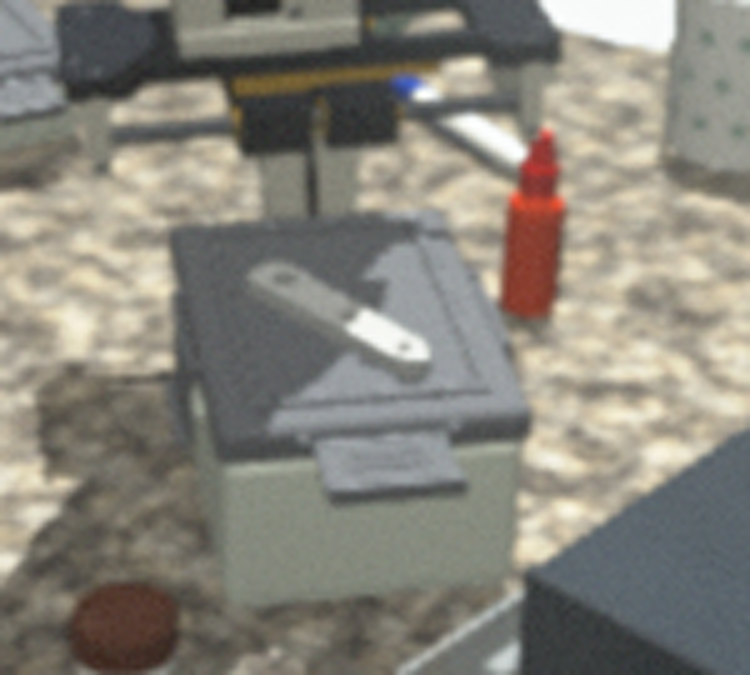

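```bash
python3 -m inch '[[[1,-6,0,0,0],[1,-5,0,0,0]]]'; python3 -c "
from h import *;where()"
```

```text
clock: 9.5
position: [0.5373, 0.2698, 0.0461]
ee_rot: [2.112, 2.321, 0.086]
force: [1.8, 18.2, -11.4]
width: 0.005
t 9.50 box u 6.4 v 100.1 z 46.1 mm yaw_rel 90.3 tilt 3.2 w 0.00 F uvz 3.4 18.0 -11.4 q [-0.08  0.68 -0.69  1.82  0.58  0.79 -0.96]
```

```bash
cat >> h.py <<'E'
def lean():
    o=arm.observe();R=cv2.Rodrigues(np.array(o["ee_rot"],float).reshape(3,1))[0];z=R[:,2];u=np.array([np.cos(YAW),np.sin(YAW)]);v=np.array([-u[1],u[0]])
    print("tip lean deg along u %.2f v %.2f"%(np.degrees(z[:2]@u),np.degrees(z[:2]@v)))
E
python3 -m inch '[[[1,6,0,0,0],[1,6,0,5,0],[1,0,0,6,0],[1,0,0,0,0]]]'; python3 -c "
from h import *;where();lean()"
```

```text
clock: 9.9
position: [0.5364, 0.2799, 0.0336]
ee_rot: [2.112, 2.318, 0.08]
force: [-0.1, -0.1, -0.3]
width: 0.006
t 9.90 box u 6.4 v 110.2 z 33.6 mm yaw_rel 90.2 tilt 2.9 w 0.01 F uvz -0.1 -0.1 -0.3 q [-0.11  0.7  -0.67  1.82  0.6   0.78 -0.99]
tip lean deg along u 2.33 v 1.81
```

```bash
python3 -m inch '[[[1,-5,0,0,0],[1,-5,0,0,0],[1,-4,0,0,0]]]'; python3 -c "
from h import *;where();lean()";  python3 -m inch '[[[1,-4,0,0,0],[1,-4,0,0,0]]]'; python3 -c "
from h import *;where();lean()"
```

```text
clock: 10.2
position: [0.5369, 0.2717, 0.0334]
ee_rot: [-2.109, -2.323, -0.093]
force: [0.2, 17.9, -12.0]
width: 0.006
t 10.20 box u 6.1 v 102.1 z 33.4 mm yaw_rel 90.4 tilt 3.4 w 0.01 F uvz 1.9 17.8 -12.0 q [-0.08  0.7  -0.68  1.83  0.59  0.77 -0.97]
tip lean deg along u 2.40 v 2.42
clock: 10.4
position: [0.5367, 0.2719, 0.0337]
ee_rot: [-2.097, -2.321, -0.111]
force: [-0.0, 13.1, -9.0]
width: 0.009
t 10.40 box u 6.0 v 102.3 z 33.7 mm yaw_rel 90.7 tilt 4.1 w 0.01 F uvz 1.2 13.0 -9.0 q [-0.07  0.69 -0.69  1.84  0.59  0.75 -0.96]
tip lean deg along u 2.52 v 3.24
```

```bash
python3 -m inch '[[[1,8,0,0,0],[1,12,0,-10,0],[1,0,0,-45,0],[1,0,0,-45,0],[1,0,0,-35,0],[1,-20,0,-10,0],[1,-40,0,0,0],[1,-45,0,0,0],[1,-45,0,0,0],[1,-40,0,0,0],[1,-15,0,0,0],[1,0,0,0,0]]]'; python3 -c "
from h import *;where();lean();snap('top','t7',(180,130,360,265),4);snap('side','s7',(160,120,360,300),4)"
```

```text
clock: 11.6
position: [0.55, 0.0739, 0.1837]
ee_rot: [-2.1, -2.328, -0.11]
force: [-0.3, -0.2, 0.3]
width: 0.007
t 11.60 box u 1.3 v -96.1 z 183.7 mm yaw_rel 90.8 tilt 4.0 w 0.01 F uvz -0.4 -0.2 0.3 q [ 0.41  0.47 -0.84  1.8   0.37  0.99 -0.46]
tip lean deg along u 2.77 v 2.92
```

View pics/t7.png

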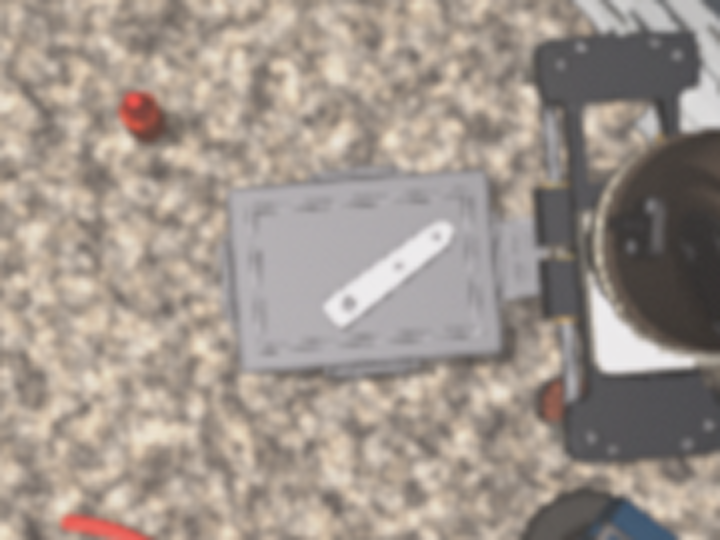

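View pics/s7.png

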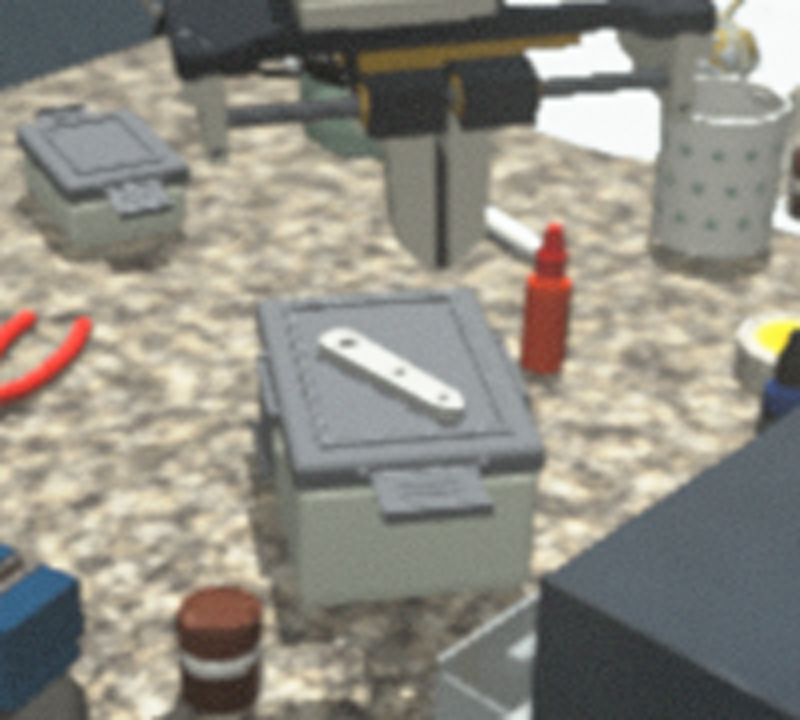

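```bash
python3 -m inch '[[[1,-6,0,30,0],[1,-5,-1,35,0],[1,-2,-1,30,0],[1,-1,0,12,0],[1,0,0,8,0]]]'; python3 -c "
from h import *;where();lean()"
```

```text
clock: 12.2
position: [0.5565, 0.0809, 0.0703]
ee_rot: [-2.083, -2.345, -0.126]
force: [-0.6, -7.7, 9.1]
width: 0.005
t 12.20 box u 8.4 v -89.7 z 70.3 mm yaw_rel 91.7 tilt 4.6 w 0.01 F uvz -1.3 -7.6 9.1 q [ 0.32  0.61 -0.74  1.9   0.52  0.76 -0.57]
tip lean deg along u 3.25 v 3.24
```

```bash
python3 -m inch '[[[1,-4,0,-6,0],[1,-12,-3,0,0],[1,-4,0,8,0]]]'; python3 -c "
from h import *;where();lean()"
```

```text
clock: 12.5
position: [0.5575, 0.063, 0.0701]
ee_rot: [-2.079, -2.351, -0.131]
force: [0.0, -0.5, -0.1]
width: 0.002
t 12.50 box u 7.8 v -107.7 z 70.1 mm yaw_rel 91.9 tilt 4.8 w 0.00 F uvz -0.0 -0.5 -0.1 q [ 0.36  0.6  -0.75  1.91  0.52  0.76 -0.54]
tip lean deg along u 3.45 v 3.30
```

```bash
python3 -m inch '[[[1,-1,-1,10,0],[1,-1,0,10,0],[1,0,0,8,0]]]'; python3 -c "
from h import *;where();lean();snap('side','s8',(190,150,340,285),5)"
```

```text
clock: 12.8
position: [0.5597, 0.0612, 0.0414]
ee_rot: [2.081, 2.347, 0.135]
force: [0.6, -0.8, 0.6]
width: 0.003
t 12.80 box u 9.8 v -109.6 z 41.4 mm yaw_rel 91.8 tilt 4.9 w 0.00 F uvz 0.5 -0.8 0.6 q [ 0.33  0.64 -0.71  1.93  0.57  0.7  -0.57]
tip lean deg along u 3.66 v 3.30
```

View pics/s8.png

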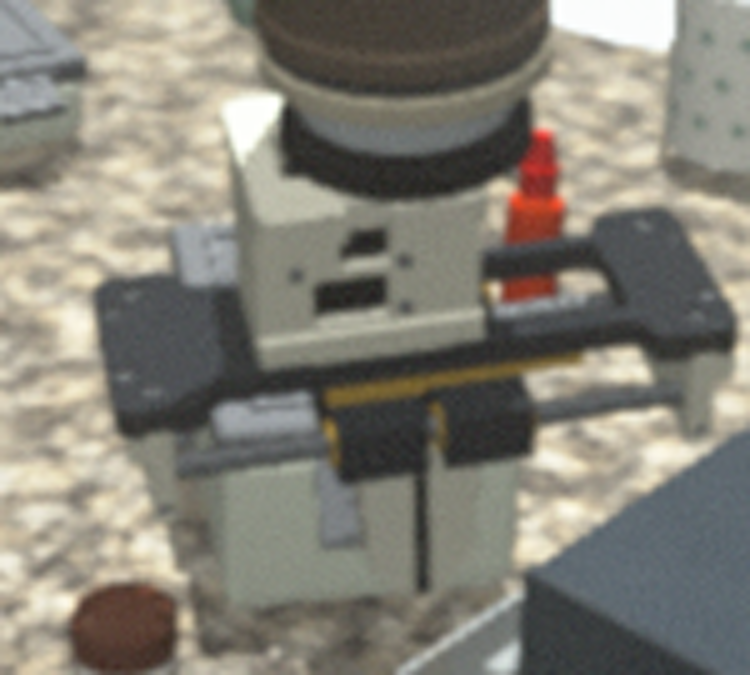

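```bash
python3 -m inch '[[[1,4,-7,0,0],[1,6,-2,0,0],[1,4,0,0,0]]]'; python3 -c "
from h import *;where();lean()";python3 -m inch '[[[1,4,0,0,0],[1,4,0,0,0]]]'; python3 -c "
from h import *;where();lean()"
```

```text
clock: 13.15
position: [0.5469, 0.0734, 0.039]
ee_rot: [-2.084, -2.347, -0.129]
force: [0.3, -1.1, -0.5]
width: 0.002
t 13.15 box u -1.8 v -96.3 z 39.0 mm yaw_rel 91.7 tilt 4.7 w 0.00 F uvz 0.2 -1.1 -0.5 q [ 0.31  0.63 -0.7   1.96  0.57  0.69 -0.61]
tip lean deg along u 3.42 v 3.22
clock: 13.35
position: [0.5456, 0.0827, 0.0399]
ee_rot: [2.083, 2.348, 0.129]
force: [0.1, -0.3, 1.2]
width: 0.007
t 13.35 box u -2.3 v -87.0 z 39.9 mm yaw_rel 91.7 tilt 4.7 w 0.01 F uvz 0.0 -0.3 1.2 q [ 0.29  0.63 -0.7   1.96  0.57  0.69 -0.63]
tip lean deg along u 3.44 v 3.22
```

```bash
python3 -m inch '[[[1,4,0,0,0],[1,4,0,0,0]]]'; python3 -c "
from h import *;where();lean()"
```

```text
clock: 13.55
position: [0.5454, 0.084, 0.0401]
ee_rot: [2.084, 2.339, 0.116]
force: [2.0, -17.7, 3.6]
width: 0.008
t 13.55 box u -2.4 v -85.7 z 40.1 mm yaw_rel 91.5 tilt 4.3 w 0.01 F uvz 0.4 -17.8 3.6 q [ 0.27  0.63 -0.7   1.96  0.57  0.69 -0.64]
tip lean deg along u 3.36 v 2.63
```

```bash
python3 -m inch '[[[1,-6,0,0,0],[1,-14,0,-5,0],[1,-8,0,-40,0],[1,0,0,-45,0],[1,-10,-10,-45,0],[1,-30,-35,-15,0],[1,-30,-40,0,0],[1,-30,-40,0,0],[1,-30,-40,0,0],[1,-30,-30,0,0],[1,0,0,0,0],[1,0,0,0,0]]]'; python3 -c "
from h import *;where();snap('top','t9',(195,140,345,255),5);snap('side','s9',(190,150,340,285),5)"
```

```text
clock: 14.75
position: [0.3637, -0.1331, 0.1756]
ee_rot: [2.075, 2.342, 0.129]
force: [0.1, 0.3, 1.0]
width: 0.003
t 14.75 box u -203.0 v -285.4 z 175.6 mm yaw_rel 91.8 tilt 4.7 w 0.00 F uvz 0.1 0.3 1.0 q [ 1.15  0.21 -0.97  2.15  0.14  0.83  0.23]
```

View pics/t9.png

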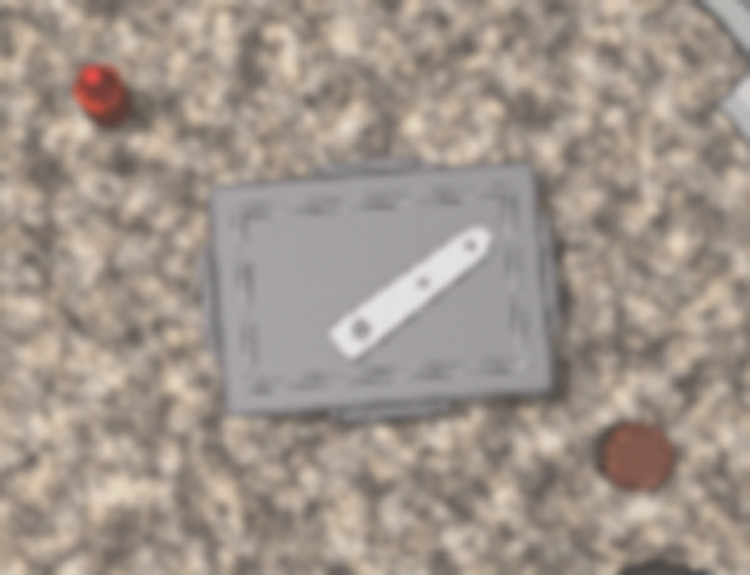

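View pics/s9.png

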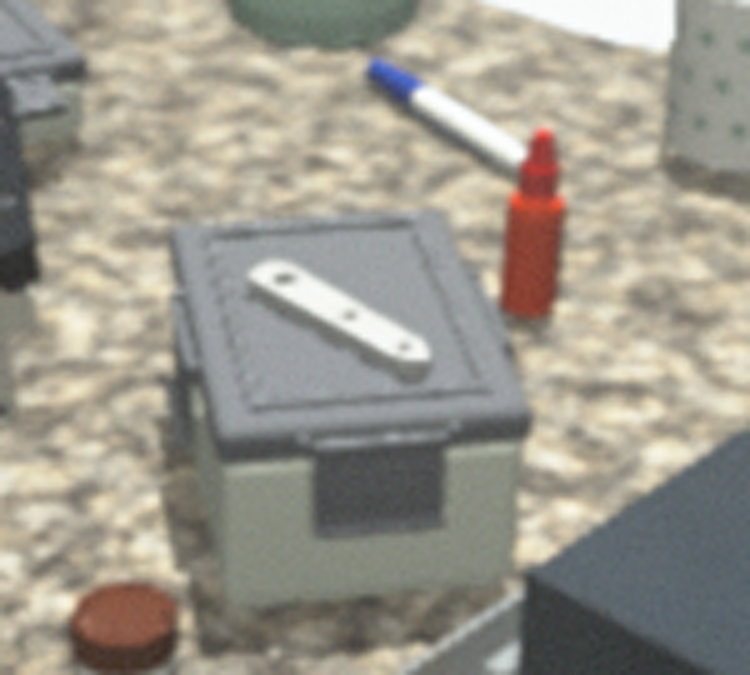

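```bash
python3 -c "
from h import *;workorder.sign_off();where()"
```

```text
the job is handed in; nothing more can be done
the job is handed in; nothing more can be done
```

All four clips on the larger box are flipped down, in the order near, far, left, right. I pressed each against its hard stop with 17 to 23 N using the closed fingers, finished at about 15 s, and handed the job in.

- **Final pictures:** from above, each clip shows only as a thin strip beside the lid. The side view shows the right clip flat against the box. The spanner and the nearby jars have not moved, and the arm was clear, reading about 1 N.
- **Stop positions:** opposite clips stopped about 71 mm (near and far) and 93 mm (left and right) either side of the box centre. That fits flaps lying flat.
- **Disagreements:**
  - The box centre worked out from contact was about 3 mm and 7 mm (along the box's two axes) off the estimate I used for the moves.
  - The tool picked up a tilt of up to 5 degrees from pressing.
  - On the right clip, my first descent landed near the hinge at about 12 N, so I backed off and redid it.
- **Not confirmed by picture:** the cameras cannot see the outer faces of the far and left clips, so those two rest on the contact forces and the strips seen from above.

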